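# Straighten the row of gearheads

### The job

Four gearheads should stand side by side in one straight row on the bench, but two of them have got out of line, one pushed forward and one back. Slide these two along the bench, without lifting them, into the gap between the two end ones so that all four form a straight, evenly spaced row, each square with its neighbours; leave the two end gearheads where they are.

Things in the scene. Friction and masses are not known exactly. Their poses are not given: they have to be found in the camera images.
- end_left: Gearhead: black housing 60 wide x 42 deep x 60 tall, yellow-capped shaft on its front. Left end of the row, rightly placed. Origin as for stray_1. The row runs along its y axis: end_right stands 360 mm away along its -y, turned the same way. In the even row the four origins lie on the line between the ends, 120 mm apart.
- end_right: Gearhead: black housing 60 wide x 42 deep x 60 tall, yellow-capped shaft on its front. Right end of the row (-y side), rightly placed. Origin as for stray_1.
- stray_1: Gearhead: black housing 60 wide x 42 deep x 60 tall, yellow-capped shaft on its front. 0.42 kg; hold it across the width. Origin on the underside: housing at x -2 to 40 mm (centre x = 19), y -30 to 30, z 0 to 60; shaft along -x to x = -40, 40 mm up. 60 to 90 mm before or behind the row, opposite its gap, turned up to 20 degrees; may take either middle place.
- stray_2: Gearhead: black housing 60 wide x 42 deep x 60 tall, yellow-capped shaft on its front. The other one out of line, same size and origin as stray_1, on the other side of the row.
Things that resemble listed ones, but are neither listed nor needed, are in the scene too. What is shaped like the end_right but purple, red or turquoise is not meant.

How it is judged:
At the end, for the whole second after the job is handed in: One stray in each middle place: 120 mm from the end gearhead beside it (within 20 mm along the row, 15 mm across), square with it within 11 degrees, upright on the bench, at rest. End gearheads within 15 mm of their start and parallel within 8 degrees (((x of stray_1 in the frame of end_left between -0.015 and 0.015 m and y of stray_1 in the frame of end_left between -0.14 and -0.1 m and angle between the y axis of stray_1 and the y axis of end_left, either way round below 0.19 rad and x of stray_2 in the frame of end_right between -0.015 and 0.015 m and y of stray_2 in the frame of end_right between 0.1 and 0.14 m and angle between the y axis of stray_2 and the y axis of end_right, either way round below 0.19 rad) or (x of stray_2 in the frame of end_left between -0.015 and 0.015 m and y of stray_2 in the frame of end_left between -0.14 and -0.1 m and angle between the y axis of stray_2 and the y axis of end_left, either way round below 0.19 rad and x of stray_1 in the frame of end_right between -0.015 and 0.015 m and y of stray_1 in the frame of end_right between 0.1 and 0.14 m and angle between the y axis of stray_1 and the y axis of end_right, either way round below 0.19 rad)) and angle between each of stray_1, stray_2's own z axis and vertical below 0.1 rad and linear speed of each of stray_1, stray_2 below 0.01 m/s and height (world z) of each of stray_1, stray_2 below 0.006 m and angle between the y axis of end_left and the y axis of end_right, either way round below 0.15 rad and distance of each of end_left, end_right from where it was at the start of the episode below 0.015 m); the robot touches nothing.
It fails at once if a stray gearhead is lifted more than 25 mm off the bench (height (world z) of any of stray_1, stray_2 above 0.025 m).
It fails at once if an end gearhead is moved more than 15 mm (distance of any of end_left, end_right from where it was at the start of the episode above 0.015 m).
It also fails if it takes over 45 s, if anything falls off the work surface, if the arm or the gripper's body presses on something with over 40 N, if the wrist force passes 120 N, or if a joint passes its speed limit or range.

### The arm

A 6-joint arm with a two-finger parallel gripper is mounted at the origin on a cart in front of the work surface, level with it; the furniture and walls round the work are solid. World frame = base frame: x ahead of the robot, y to its left, z up, the work surface at z = 0. Lengths are in m, angles in rad, forces in N, time in s.
With the tool pointing down it reaches from about 0.35 to 1 m from the base axis. Payload 7.1 kg.
Tool frame: the origin (TCP) lies on the centre line of the jaws, within the pads' length; the fingertips stand 11 mm ahead of it and the grasp point (between the pads) lies 8 mm behind it (env.tip_extent is the distance from the TCP to the fingertips, in m); x points along the fingers, y is the direction in which the jaws open and shut, and the axes are right-handed (so a half turn about x gives the same grasp; the last joint's range is limited). The gripper opens to 85 mm and grips with 20 to 120 N. Pads are 22 mm wide; open, the fingers measure 114 mm over their backs; the gripper's body (76 mm by 85 mm) begins 54 mm behind the grasp point. The pads swing forward as they close: fully open they stand 13 mm farther back than shut.
Start: joints at [1.26, 0.423, 1.63, -0, 1.089, -0.019], TCP at [0.18, 0.599, 0.242] pointing down, gripper open.
Joint ranges: [-3, 3], [-0.9, 2.11], [0.09, 2.58], [-1.31, 4.45], [0.11, 2.69], [-2.54, 2.54]. Speed limits (rad/s): [2.39, 2.39, 3.01, 3.14, 3.14, 3.14].

### API

Orientations are given as a rotation vector (axis times angle).
In Python, from rig import env, eyes, job gives the robot as it stands.
- The arm moves only by the tool drive_tool, never from a script. Its argument "increments" is text: rows parted by semicolons, each of 5 numbers parted by spaces: the opening, from -1 (shut) to 1 (fully open), then the shift along the tool's x, y, z in m, then the turn about the tool's x in rad. A call has exactly 5 rows; each row is the pose to reach, as a shift and turn from the pose measured when the call began, along the tool's axes at that moment; what a row does not reach only later rows make up. A row lasts 1/8 s, in which the tool goes at most 62.5 mm and 10.7 degrees, less where a joint would pass 70% of its speed; a pose out of reach is approached as far as the arm can. A call with a gripper value outside its range is refused whole. The fingers move at their own pace and stop on an object; the grip force is fixed at half the most. Time passes only in rows, so rows that repeat a pose let the fingers close, or fill a call up. It gives the time, the measured TCP pose, the force and the opening at its end, in the units of the state.
- env.state(): the state, without advancing time (a new reading comes with each control period).
- eyes.get_image(name): name is "scene" or "side" or "wrist"; returns the picture (480x640x3 uint8, red, green, blue); there is no depth.
- eyes.calibration(name): a dict with "K" (3x3 intrinsics, pixels), "origin" and "attitude" of the camera in the world; the wrist camera has in their place "tool_from_camera" (4x4, takes a point from camera to tool coordinates, whose origin is the TCP and whose axes are the tool frame's). Camera axes: x right, y up, looking along -z (the intrinsics and any distortion apply to the point x, -y, -z); pixel columns grow to the right and rows downward; lengths in m; the calibration is good to about 2 mm. A picture is of the moment at which its call begins: read the wrist's pose just before it. calibration takes no time and is no camera call.
- job.close_job(): hands the job in, once; it reports no verdict.
The state is a dict: "clock": time; "q": joint angles; "qvel": joint speeds; "joint_torque": joint torques, N m; "ee_pos": TCP position; "ee_rot": TCP orientation; "wrist_force": force on the tool from outside, world axes, zero at the start; "moment": the same for the moment, N m; "grip_width": finger opening in m.
Only numpy, scipy, OpenCV 4.12 (cv2) and the standard library are available. Lean on these libraries where they do the work, as an engineer would, in place of code of your own. Each camera call takes 0.05 s, during which the arm holds its last target.

## Working session

There is one attempt and no reset: what is moved stays moved. The work goes in short steps, Python scripts to look and compute and a tool call to move; the robot and the scene stay as the last step left them, time stands still between calls to the robot, and variables do not carry over. Pictures are saved under pics/ and viewed, and the job is handed in when it is done.

Besides the shell and the picture viewer there is one more tool, called after "Emit:" by a JSON object that holds its "fn" and its "kwargs", one argument or row to a line. drive_tool: Moves the arm, as the interface text tells. Its arguments: {"type":"object","properties":{"increments":{"type":"string"}},"required":["increments"]}

```bash
mkdir -p pics; ls
python3 - <<'E'
from rig import env, eyes, job
import cv2
s=env.state(); print({k:s[k] for k in('clock','q','ee_pos','ee_rot','grip_width','wrist_force')}, env.tip_extent)
for n in('scene','side','wrist'):
    im=eyes.get_image(n); cv2.imwrite(f'pics/{n}0.png',im[:,:,::-1]); print(n,eyes.calibration(n))
E
```

```text
pics
{'clock': 0.0, 'q': array([ 1.25996094e+00,  4.23805143e-01,  1.63075111e+00, -6.77919977e-06,
        1.08858060e+00, -1.90076728e-02]), 'ee_pos': array([0.17962571, 0.59804992, 0.24154395]), 'ee_rot': array([ 0.22785858,  1.55888045, -0.2302599 ]), 'grip_width': 0.08538017824654777, 'wrist_force': array([-0.23726248, -0.52234717, -1.2484902 ])} 0.011
scene {'K': array([[531.48973374,   0.        , 315.46279696],
       [  0.        , 531.48973374, 240.47000265],
       [  0.        ,   0.        ,   1.        ]]), 'origin': array([0.06763344, 0.5346276 , 0.48105608]), 'attitude': array([ 0.47227714, -1.17903266, -2.12543238])}
side {'K': array([[548.33019885,   0.        , 314.18340914],
       [  0.        , 548.33019885, 236.45329921],
       [  0.        ,   0.        ,   1.        ]]), 'origin': array([ 0.07370785, -0.68169566,  0.60144422]), 'attitude': array([ 0.93772665, -0.33849136, -0.58831176])}
wrist {'K': array([[403.60296453,   0.        , 311.62513496],
       [  0.        , 403.60296453, 243.68154648],
       [  0.        ,   0.        ,   1.        ]]), 'tool_from_camera': array([[ 7.18975863e-04,  2.94367216e-01, -9.55692118e-01,
        -1.31324733e-01],
       [ 9.99999742e-01, -2.16661944e-04,  6.85573828e-04,
        -2.52841467e-04],
       [-5.25165273e-06, -9.55692364e-01, -2.94367296e-01,
        -7.33840389e-02],
       [ 0.00000000e+00,  0.00000000e+00,  0.00000000e+00,
         1.00000000e+00]])}
```

View pics/scene0.png

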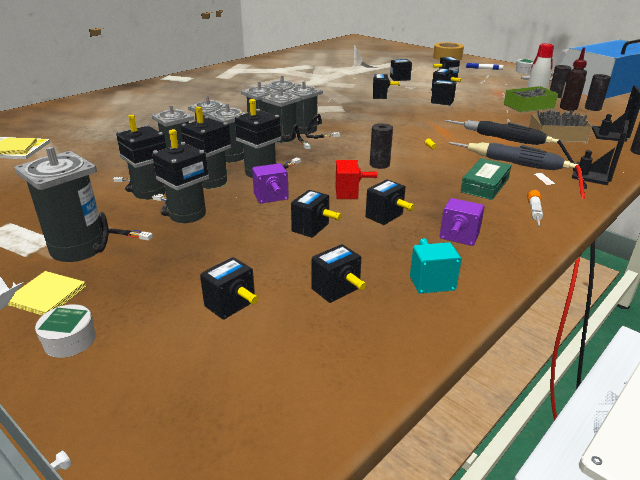

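View pics/side0.png

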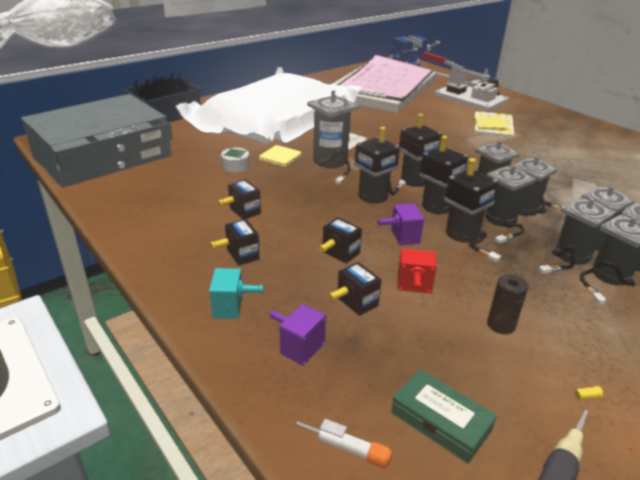

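View pics/wrist0.png

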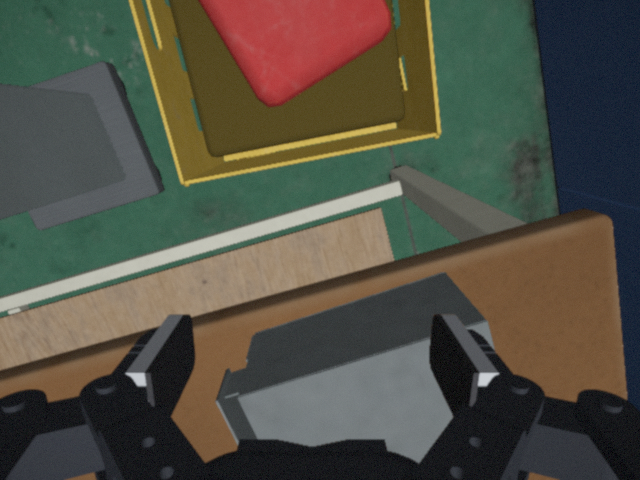

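The scene shows four nearby black gearheads at about (228,287), (336,272), (311,212) and (386,200). Purple, red and turquoise ones stand around them, and there is a small black cluster far off at (440,80). I'll enlarge both views.

```bash
python3 - <<'E'
import cv2
a=cv2.imread('pics/scene0.png')[165:325,190:420]; cv2.imwrite('pics/c1.png',cv2.resize(a,None,fx=3.45,fy=3.45,interpolation=cv2.INTER_CUBIC))
b=cv2.imread('pics/side0.png')[170:320,200:400]; cv2.imwrite('pics/c2.png',cv2.resize(b,None,fx=4,fy=4,interpolation=cv2.INTER_CUBIC))
E
cat > h.py <<'E'
import numpy as np, cv2
from scipy.spatial.transform import Rotation as R
from rig import env, eyes, job
def cast(n,uv,z,pose=None):
    c=eyes.calibration(n);uv=np.atleast_2d(uv).astype(float)
    d=np.c_[(uv[:,0]-c['K'][0,2])/c['K'][0,0],-(uv[:,1]-c['K'][1,2])/c['K'][1,1],-np.ones(len(uv))]
    if n=='wrist':
        p,r=pose;M=c['tool_from_camera'];A=R.from_rotvec(r).as_matrix();o=A@M[:3,3]+p;d=d@(A@M[:3,:3]).T
    else: o=c['origin'];d=d@R.from_rotvec(c['attitude']).as_matrix().T
    return o+d*((z-o[2])/d[:,2])[:,None]
E
```

```text
(no output)
```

View pics/c1.png

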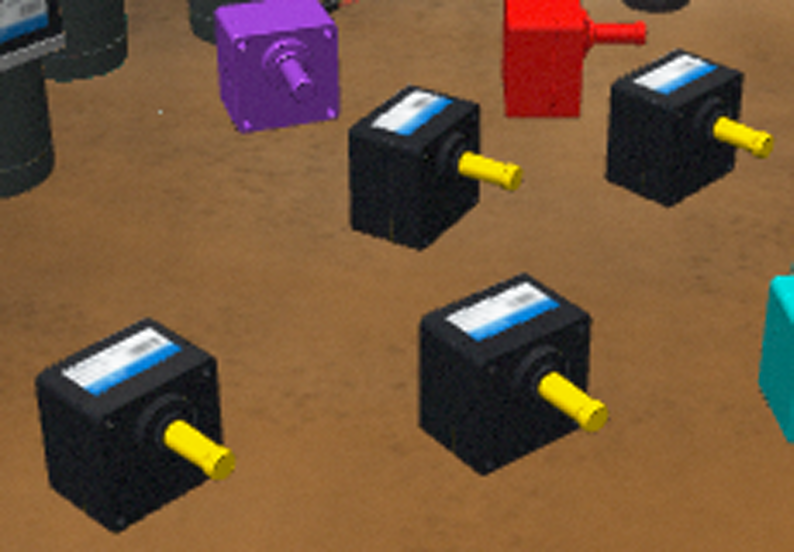

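View pics/c2.png

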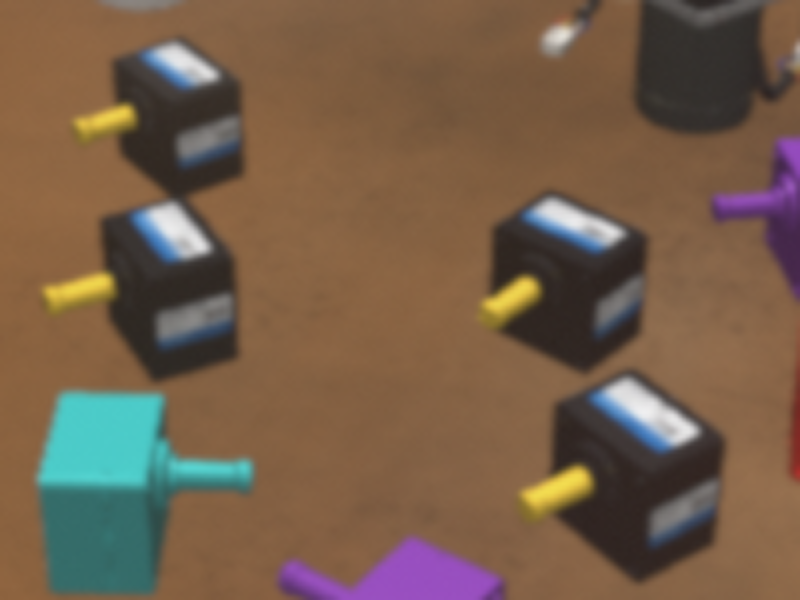

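Run:
```python
from h import *
S={'A':[(113,428),(217,357),(148,319),(37,382)],'B':[(485,362),(592,317),(525,273),(420,320)],
'C':[(425,165),(480,106),(410,87),(350,148)],'D':[(668,115),(745,72),(680,50),(608,95)]}
W={'A':[(175,90),(115,58),(180,38),(241,82)],'B':[(158,275),(103,220),(178,198),(234,262)],
'C':[(590,273),(492,228),(550,190),(645,235)],'D':[(650,480),(556,405),(628,370),(722,440)]}
# corners order: front-a, front-b, back-b, back-a
for n,T,sc,o in(('scene',S,3.45,(190,165)),('side',W,4,(200,170))):
  P={}
  for k,c in T.items():
    p=cast(n,np.array(c)/sc+o,0.06)[:,:2]; f=(p[0]+p[1])/2;b=(p[2]+p[3])/2
    x=(b-f); ctr=p.mean(0)
    w=p[1]-p[0]; w2=p[2]-p[3]
    y=w+w2; 
    X=x/np.linalg.norm(x)
    if X[0]*y[1]-X[1]*y[0]<0:y=-y
    th=np.degrees(np.arctan2(X[1],X[0])); th2=np.degrees(np.arctan2(-y[0],y[1]))
    # origin: depth center 19mm behind
    tm=np.radians(th2); org=ctr-0.019*np.array([np.cos(tm),np.sin(tm)])
    P[k]=org;print(n,k,ctr.round(4),'org',org.round(4),'th',th.round(1),th2.round(1),'dep',np.linalg.norm(x).round(4),'wid',np.linalg.norm(y/2).round(4))
  print('AD',np.linalg.norm(P['A']-P['D']),'AB',P['A']-P['B'])
```

```text
scene A [0.5633 0.1903] org [0.5443 0.1885] th 2.8 5.4 dep 0.0433 wid 0.0581
scene B [0.4814 0.0589] org [0.4626 0.0619] th -6.8 -8.8 dep 0.0412 wid 0.0565
scene C [ 0.6259 -0.0368] org [ 0.6081 -0.0433] th 15.9 20.1 dep 0.0404 wid 0.0689
scene D [ 0.5633 -0.163 ] org [ 0.5444 -0.164 ] th 4.5 2.9 dep 0.038 wid 0.067
AD 0.35244978147807154 AB [0.08176884 0.12664507]
side A [0.5693 0.1823] org [0.5503 0.1808] th -10.1 4.4 dep 0.0356 wid 0.0524
side B [0.4821 0.0475] org [0.4632 0.0493] th -11.5 -5.3 dep 0.0358 wid 0.0568
side C [ 0.6333 -0.053 ] org [ 0.6147 -0.057 ] th 13.0 12.0 dep 0.0426 wid 0.0559
side D [ 0.5649 -0.1786] org [ 0.5459 -0.1784] th 2.0 -0.6 dep 0.0398 wid 0.0579
AD 0.3592725891614617 AB [0.08712579 0.13152804]
```

```bash
cat >> h.py <<'E'
def pose():
    s=env.state(); return s['ee_pos'],s['ee_rot'],s
def go(x,y,z,th):
    """th: desired heading(deg) of tool y axis modulo 180 (90 = world +y)"""
    p,r,s=pose();A=R.from_rotvec(r).as_matrix()
    sh=A.T@(np.array([x,y,z])-p)
    yw=np.degrees(np.arctan2(A[1,1],A[0,1]))
    # positive turn about tool x (down) -> heading decreases
    t=-(th-yw); t=(t+90)%180-90
    print('clock',round(s['clock'],2),'tcp',p.round(4),'head',round(yw,2),'toolx',A[:,0].round(3),'q6',s['q'][5].round(2),'grip',s['grip_width'].round(4),'F',s['wrist_force'].round(1))
    print('shift',sh.round(4),'turn',np.radians(t).round(4),'alt',np.radians(t-180*np.sign(t)).round(3))
E
python3 - <<'E'
from h import *
A=R.from_rotvec(env.state()['ee_rot']).as_matrix();print(A.round(3))
go(0.5,0,0.30,90)
E
```

```text
[[-0.     0.288  0.958]
 [-0.001  0.958 -0.288]
 [-1.    -0.001 -0.   ]]Traceback (most recent call last):
  File "<stdin>", line 3, in <module>
  File "h.py", line 20, in go
    print('clock',round(s['clock'],2),'tcp',p.round(4),'head',round(yw,2),'toolx',A[:,0].round(3),'q6',s['q'][5].round(2),'grip',s['grip_width'].round(4),'F',s['wrist_force'].round(1))
                                                                                                                                 ^^^^^^^^^^^^^^^^^^^^^
AttributeError: 'float' object has no attribute 'round'
```

```bash
sed -i "s/s\['grip_width'\].round(4)/round(s['grip_width'],4)/" h.py
python3 - <<'E'
from h import *
go(0.5,0,0.30,90)
E
```

```text
clock 0.15 tcp [0.1796 0.5982 0.2417] head 73.28 toolx [-0.    -0.001 -1.   ] q6 -0.02 grip 0.0851 F [-0.1 -0.1  0.2]
shift [-0.0577 -0.4809  0.4789] turn -0.2918 alt 2.85
```

Emit:
{"fn": "drive_tool", "kwargs": {
  "increments": "1 -0.02 -0.042 0.042 -0.03; 1 -0.04 -0.084 0.084 -0.06; 1 -0.055 -0.126 0.126 -0.09; 1 -0.058 -0.168 0.168 -0.12; 1 -0.058 -0.21 0.21 -0.15"
}}

```text
clock: 0.78
ee_pos: [0.321, 0.3351, 0.3004]
ee_rot: [0.11, 1.567, -0.111]
wrist_force: [1.7, 0.5, 0.1]
grip_width: 0.0855
```

```bash
python3 -c "
from h import *
go(0.5,0,0.30,90)"
```

```text
clock 0.78 tcp [0.321  0.3351 0.3004] head 81.96 toolx [ 0.001 -0.    -1.   ] q6 -0.65 grip 0.0855 F [1.7 0.5 0.1]
shift [ 0.0006 -0.3068  0.2241] turn -0.1404 alt 3.001
```

Emit:
{"fn": "drive_tool", "kwargs": {
  "increments": "1 0 -0.048 0.036 -0.02; 1 0 -0.096 0.072 -0.05; 1 0 -0.144 0.108 -0.08; 1 0 -0.192 0.144 -0.11; 1 0 -0.24 0.178 -0.14"
}}

```text
clock: 1.4
ee_pos: [0.4644, 0.0707, 0.3007]
ee_rot: [-0.001, 1.57, 0.0]
wrist_force: [0.8, 1.1, 0.1]
grip_width: 0.0851
```

Emit:
{"fn": "drive_tool", "kwargs": {
  "increments": "1 0 -0.04 0.03 0; 1 0 -0.066 0.045 0; 1 0 -0.066 0.045 0; 1 0 -0.066 0.045 0; 1 0 -0.066 0.045 0"
}}

```text
clock: 2.02
ee_pos: [0.5088, 0.0056, 0.3007]
ee_rot: [-0.001, 1.57, 0.001]
wrist_force: [0.4, -0.8, -0.5]
grip_width: 0.0856
```

```bash
python3 -c "
from h import *
go(0.5,0,0.30,90)
p,r,s=pose();im=eyes.get_image('wrist');np.savez('w1.npz',p=p,r=r);cv2.imwrite('pics/w1.png',im[:,:,::-1])"
```

```text
clock 2.02 tcp [0.5088 0.0056 0.3007] head 90.1 toolx [ 0.001 -0.    -1.   ] q6 -1.58 grip 0.0856 F [ 0.4 -0.8 -0.5]
shift [ 0.0007 -0.0056 -0.0088] turn 0.0017 alt -3.14
```

View pics/w1.png

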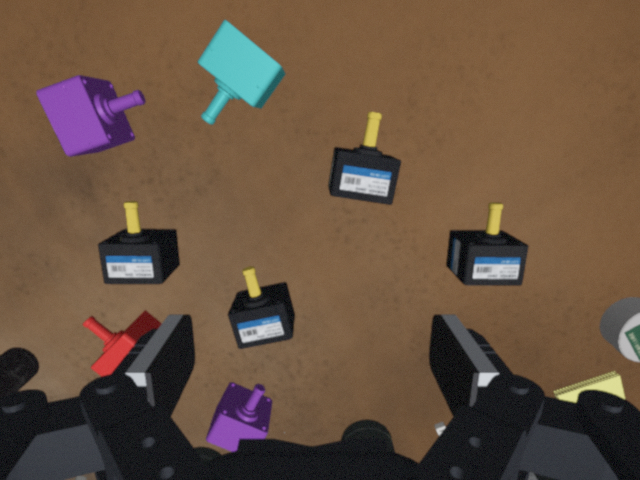

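The wrist view shows all four blacks: right end D (138,255), left end A (487,257), forward stray B (365,175) and rear stray C (262,315). The two end ones are about 360 mm apart and parallel. I'll enlarge it to confirm and read the top corners.

Run:
```python
import cv2,numpy as np
im=cv2.imread('pics/w1.png')
o={'D':(90,195),'C':(215,260),'B':(315,105),'A':(435,195)}
t=[cv2.resize(np.clip(im[y:y+100,x:x+100].astype(float)*1.8,0,255).astype('uint8'),(400,300) if 0 else (300,300),interpolation=cv2.INTER_CUBIC) for x,y in o.values()]
cv2.imwrite('pics/w1c.png',np.vstack([np.hstack(t[:2]),np.hstack(t[2:])]))
```

```text
(no output)
```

View pics/w1c.png

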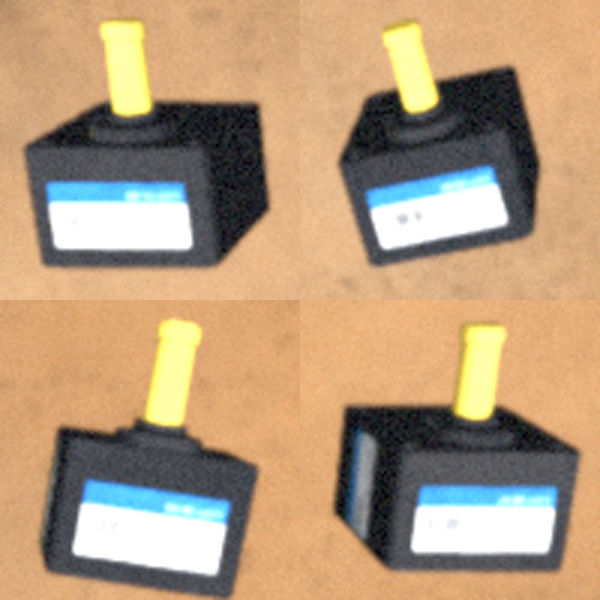

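```bash
cat >> h.py <<'E'
def gear(p):
    p=p[:,:2]; ctr=p.mean(0); y=(p[1]-p[0])+(p[2]-p[3]); x=(p[3]-p[0])+(p[2]-p[1])
    th=np.arctan2(-y[0],y[1]); tx=np.arctan2(x[1],x[0]); tm=(th*60+tx*42)/102
    org=ctr-0.019*np.array([np.cos(tm),np.sin(tm)])
    return ctr,org,np.degrees(tm),np.degrees([th,tx]),np.linalg.norm(y)/2,np.linalg.norm(x)/2
def rep(G):
    for k,g in G.items(): print(k,'ctr',g[0].round(4),'org',g[1].round(4),'th',round(g[2],1),g[3].round(1),'w,d',round(g[4],4),round(g[5],4))
def targets(G):
    A,D=G['A'][1],G['D'][1];v=A-D;th=np.arctan2(-v[0],v[1]);print('AD',np.linalg.norm(v).round(4),'rowdir th',np.degrees(th).round(2))
    for f in(1/3,2/3):
        t=A-v*f;print('tgt org',t.round(4),'ctr',(t+.019*np.array([np.cos(th),np.sin(th)])).round(4))
E
python3 - <<'E'
from h import *
w=np.load('w1.npz')
o={'D':(90,195),'C':(215,260),'B':(315,105),'A':(435,195)}
T={'D':[(27,149),(213,149),(215,266),(44,266)],'C':[(42,160),(205,130),(230,236),(73,265)],'B':[(60,130),(257,166),(232,296),(45,270)],'A':[(105,150),(278,150),(258,270),(90,270)]}
G={k:gear(cast('wrist',np.array(T[k])/3+o[k],0.06,(w['p'],w['r']))) for k in T}
rep(G);targets(G)
E
```

```text
D ctr [ 0.5716 -0.1719] org [ 0.5526 -0.1715] th -1.2 [ 0.1 -3.1] w,d 0.0583 0.0407
C ctr [ 0.6389 -0.0476] org [ 0.6203 -0.0514] th 11.6 [11.7 11.4] w,d 0.0565 0.0412
B ctr [0.486  0.0531] org [0.4672 0.0557] th -7.8 [-8.9 -6.2] w,d 0.0598 0.0414
A ctr [0.5717 0.1852] org [0.5527 0.1852] th 0.1 [ 0.1 -0.1] w,d 0.0557 0.0417
AD 0.3567 rowdir th -0.02
tgt org [0.5527 0.0663] ctr [0.5717 0.0663]
tgt org [ 0.5526 -0.0526] ctr [ 0.5716 -0.0526]
```

Four black gearheads: D and A are level with the row and 357 mm apart, so they are the ends. B (365,175) lies 85 mm in front and C (262,315) lies 67 mm behind, so they are the strays. The crop confirms black housings with yellow shafts on all four. I'll grip B first.

```bash
python3 -c "
from h import *
go(0.486,0.0531,0.03,82.2)"
```

```text
clock 2.08 tcp [0.5089 0.0056 0.3008] head 90.11 toolx [ 0.001 -0.    -1.   ] q6 -1.58 grip 0.085 F [-1.1 -0.1 -0.2]
shift [ 0.2707  0.0476 -0.023 ] turn 0.138 alt -3.004
```

Go above B at z≈0.13 first, then check.

Emit:
{"fn": "drive_tool", "kwargs": {
  "increments": "1 0.04 0.02 -0.01 0.05; 1 0.09 0.04 -0.02 0.1; 1 0.14 0.0475 -0.023 0.138; 1 0.17 0.0475 -0.023 0.138; 1 0.17 0.0475 -0.023 0.138"
}}

```text
clock: 2.7
ee_pos: [0.4842, 0.0536, 0.1291]
ee_rot: [0.105, 1.572, -0.107]
wrist_force: [0.4, 0.4, 0.5]
grip_width: 0.0856
```

```bash
python3 -c "
from h import *
go(0.486,0.0531,0.03,82.2)
p,r,s=pose();im=eyes.get_image('wrist');np.savez('w2.npz',p=p,r=r);cv2.imwrite('pics/w2.png',im[:,:,::-1])"
```

```text
clock 2.7 tcp [0.4842 0.0536 0.1291] head 82.28 toolx [-0.004 -0.001 -1.   ] q6 -1.35 grip 0.0856 F [0.4 0.4 0.5]
shift [ 0.0991 -0.0002  0.0023] turn 0.0014 alt -3.14
```

View pics/w2.png

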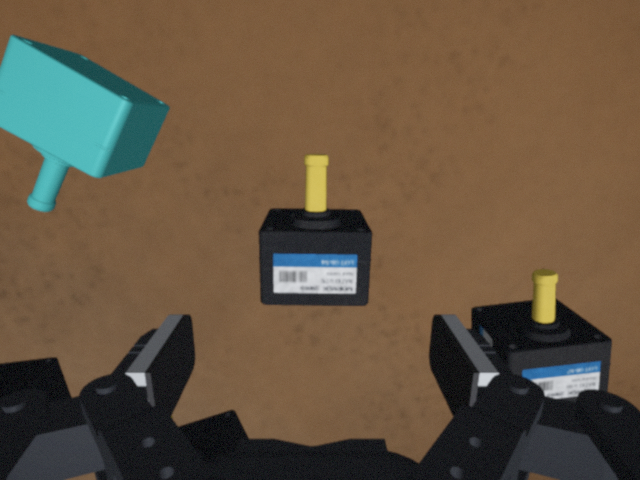

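B is square and centred (columns 260–371, jaws centred at about 313). Descend and close.

Emit:
{"fn": "drive_tool", "kwargs": {
  "increments": "1 0.04 0 0.002 0; 1 0.08 0 0.002 0; 1 0.098 0 0.002 0; 1 0.098 0 0.002 0; 1 0.098 0 0.002 0"
}}

```text
clock: 3.38
ee_pos: [0.4888, 0.0534, 0.0342]
ee_rot: [0.106, 1.566, -0.106]
wrist_force: [0.0, 0.1, -0.0]
grip_width: 0.0852
```

Emit:
{"fn": "drive_tool", "kwargs": {
  "increments": "-1 0 0 0 0; -1 0 0 0 0; -1 0 0 0 0; -1 0 0 0 0; -1 0 0 0 0"
}}

```text
clock: 4.0
ee_pos: [0.49, 0.0535, 0.0359]
ee_rot: [0.107, 1.563, -0.106]
wrist_force: [-1.1, 0.6, 10.9]
grip_width: 0.0596
```

```bash
python3 -c "
from h import *
go(0.5717,0.0663,0.03,90)
im=eyes.get_image('wrist');cv2.imwrite('pics/w3.png',im[:,:,::-1])"
```

```text
clock 4.0 tcp [0.49   0.0535 0.0359] head 82.25 toolx [ 0.005  0.    -1.   ] q6 -1.35 grip 0.0596 F [-1.1  0.6 10.9]
shift [0.0063 0.0236 0.0792] turn -0.1353 alt 3.006
```

View pics/w3.png

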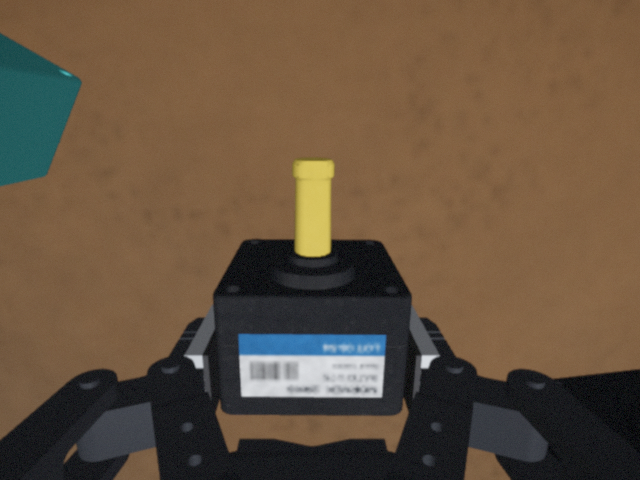

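B is held (opening 60 mm, body at columns 215–411). I'll check its offset in the hand.

```bash
python3 -c "
from h import *
p,r,s=pose()
g=gear(cast('wrist',[(215,295),(411,295),(402,413),(222,413)],0.06,(p,r)));rep({'B':g});print(p.round(4))"
```

```text
B ctr [0.4854 0.0538] org [0.4666 0.0564] th -7.9 [-7.8 -8.1] w,d 0.057 0.0411
[0.49   0.0535 0.0358]
```

Emit:
{"fn": "drive_tool", "kwargs": {
  "increments": "-1 0 0.004 0.017 -0.02; -1 0 0.009 0.034 -0.05; -1 0 0.014 0.051 -0.08; -1 0 0.019 0.068 -0.11; -1 0 0.024 0.084 -0.135"
}}

```text
clock: 4.68
ee_pos: [0.5768, 0.066, 0.0364]
ee_rot: [-0.0, 1.566, 0.001]
wrist_force: [-0.1, 0.2, -4.2]
grip_width: 0.0589
```

```bash
python3 -c "
from h import *
go(0.5762,0.0663,0.036,90)"
```

```text
clock 4.67 tcp [0.5768 0.066  0.0364] head 90.03 toolx [ 0.005  0.    -1.   ] q6 -1.48 grip 0.0589 F [-0.1  0.2 -4.2]
shift [ 0.0004  0.0003 -0.0006] turn 0.0006 alt -3.141
```

Emit:
{"fn": "drive_tool", "kwargs": {
  "increments": "-1 0.001 0 0 0; -1 0.001 0 0 0; 1 0.001 0 0 0; 1 0.001 0 0 0; 1 0.001 0 0 0"
}}

```text
clock: 5.3
ee_pos: [0.5763, 0.066, 0.0354]
ee_rot: [-0.0, 1.567, 0.0]
wrist_force: [0.8, -0.6, 1.2]
grip_width: 0.0854
```

Emit:
{"fn": "drive_tool", "kwargs": {
  "increments": "1 0 0 0 0; 1 -0.03 0 0 0; 1 -0.08 0 0 0; 1 -0.13 0 0 0; 1 -0.17 0 0 0"
}}

```text
clock: 5.92
ee_pos: [0.5758, 0.0659, 0.2075]
ee_rot: [-0.0, 1.566, 0.001]
wrist_force: [1.1, 0.4, -0.0]
grip_width: 0.0856
```

```bash
python3 -c "
from h import *
go(0.6389,-0.0476,0.13,101.6)
p,r,s=pose();im=eyes.get_image('wrist');np.savez('w4.npz',p=p,r=r);cv2.imwrite('pics/w4.png',im[:,:,::-1])"
```

```text
clock 5.92 tcp [0.5758 0.0659 0.2075] head 90.03 toolx [ 0.005  0.    -1.   ] q6 -1.48 grip 0.0856 F [ 1.1  0.4 -0. ]
shift [ 0.0778 -0.1136  0.0626] turn -0.202 alt 2.94
```

View pics/w4.png

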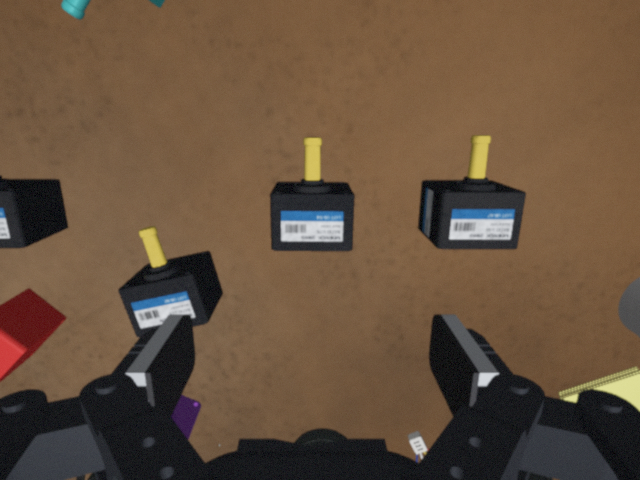

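B (columns 272–353, rows 193–249) is level with A at (480,215). Before going to C I'll check how far the red one is from the jaw.

```bash
python3 -c "
from h import *
w=np.load('w4.npz');P=(w['p'],w['r'])
print(cast('wrist',[(66,318),(25,345),(30,289)],0.06,P).round(3),cast('wrist',[(66,318)],0.0,P).round(3))
print(cast('wrist',[(120,292),(190,292),(205,320),(137,336)],0.06,P).round(4))"
```

```text
[[ 0.649 -0.123  0.06 ]
 [ 0.672 -0.16   0.06 ]
 [ 0.625 -0.146  0.06 ]] [[ 0.681 -0.164  0.   ]]
[[ 0.6271 -0.0789  0.06  ]
 [ 0.627  -0.0263  0.06  ]
 [ 0.6504 -0.0169  0.06  ]
 [ 0.6644 -0.071   0.06  ]]
```

Emit:
{"fn": "drive_tool", "kwargs": {
  "increments": "1 0.01 -0.03 0.015 -0.05; 1 0.02 -0.06 0.03 -0.1; 1 0.03 -0.09 0.048 -0.15; 1 0.04 -0.113 0.0625 -0.2; 1 0.05 -0.113 0.0625 -0.2"
}}

```text
clock: 6.6
ee_pos: [0.6422, -0.0482, 0.1625]
ee_rot: [-0.156, 1.552, 0.155]
wrist_force: [-0.5, 0.4, -0.6]
grip_width: 0.0852
```

```bash
python3 -c "
from h import *
go(0.642,-0.0484,0.036,101.6)
p,r,s=pose();im=eyes.get_image('wrist');np.savez('w5.npz',p=p,r=r);cv2.imwrite('pics/w5.png',im[:,:,::-1])"
```

```text
clock 6.6 tcp [ 0.6422 -0.0482  0.1625] head 101.36 toolx [ 0.013  0.001 -1.   ] q6 -1.86 grip 0.0852 F [-0.5  0.4 -0.6]
shift [ 0.1265  0.     -0.0018] turn -0.0041 alt 3.137
```

View pics/w5.png

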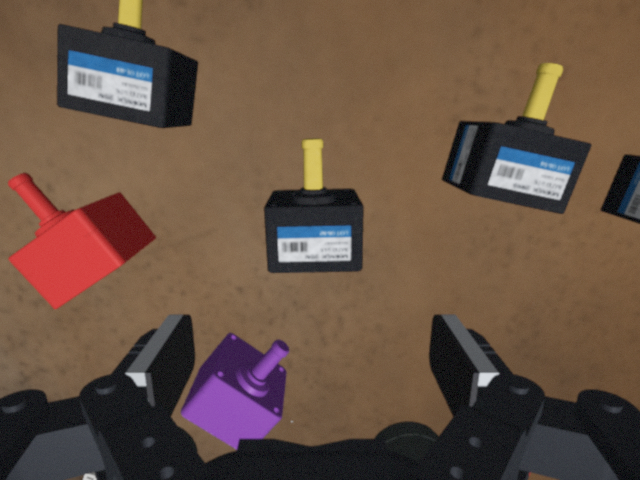

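C is centred (columns 265–363) and square. The red at (80,250) and purple at (235,390) are clear of the jaws. Descend and grip.

Emit:
{"fn": "drive_tool", "kwargs": {
  "increments": "1 0.05 0 -0.001 0; 1 0.1 0 -0.002 0; 1 0.126 0 -0.002 0; 1 0.126 0 -0.002 0; 1 0.126 0 -0.002 0"
}}

```text
clock: 7.28
ee_pos: [0.6404, -0.0468, 0.036]
ee_rot: [-0.156, 1.554, 0.156]
wrist_force: [0.6, 1.1, 0.3]
grip_width: 0.0854
```

Emit:
{"fn": "drive_tool", "kwargs": {
  "increments": "-1 0 0 0 0; -1 0 0 0 0; -1 0 0 0 0; -1 0 0 0 0; -1 0 0 0 0"
}}

```text
clock: 7.9
ee_pos: [0.6417, -0.0467, 0.0382]
ee_rot: [-0.156, 1.551, 0.156]
wrist_force: [-0.7, 1.1, 7.6]
grip_width: 0.0588
```

```bash
python3 -c "
from h import *
go(0.5762,-0.0526,0.036,90)
p,r,s=pose();im=eyes.get_image('wrist');np.savez('w6.npz',p=p,r=r);cv2.imwrite('pics/w6.png',im[:,:,::-1])"
```

```text
clock 7.9 tcp [ 0.6417 -0.0467  0.0382] head 101.39 toolx [ 0.014  0.001 -1.   ] q6 -1.86 grip 0.0588 F [-0.7  1.1  7.6]
shift [ 0.0012  0.0072 -0.0654] turn 0.1988 alt -2.943
```

View pics/w6.png

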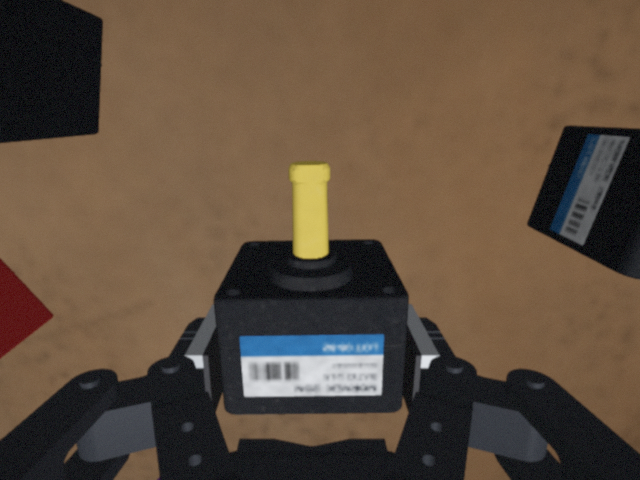

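C is held, in the same hand position as B. Slide it into the right-middle place.

Emit:
{"fn": "drive_tool", "kwargs": {
  "increments": "-1 0 0.001 -0.013 0.04; -1 0 0.003 -0.026 0.08; -1 0 0.005 -0.039 0.12; -1 0 0.006 -0.052 0.16; -1 0 0.007 -0.065 0.199"
}}

```text
clock: 8.57
ee_pos: [0.5775, -0.053, 0.0383]
ee_rot: [0.003, 1.553, -0.002]
wrist_force: [5.8, 0.2, 5.9]
grip_width: 0.0589
```

```bash
python3 -c "
from h import *
go(0.5762,-0.0526,0.036,90)"
```

```text
clock 8.57 tcp [ 0.5775 -0.053   0.0383] head 89.84 toolx [ 0.018  0.001 -1.   ] q6 -1.69 grip 0.0589 F [5.8 0.2 5.9]
shift [ 0.0022  0.0004 -0.0014] turn -0.0028 alt 3.139
```

Emit:
{"fn": "drive_tool", "kwargs": {
  "increments": "-1 0 0 -0.001 0; -1 0 0 -0.001 0; 1 0 0 -0.001 0; 1 0 0 -0.001 0; 1 0 0 -0.001 0"
}}

```text
clock: 9.2
ee_pos: [0.5763, -0.0529, 0.038]
ee_rot: [0.003, 1.553, -0.001]
wrist_force: [-0.2, -0.3, -0.1]
grip_width: 0.0856
```

Emit:
{"fn": "drive_tool", "kwargs": {
  "increments": "1 0 0 0 0; 1 -0.04 0 0 0; 1 -0.1 0 -0.01 0; 1 -0.16 0.03 -0.03 0; 1 -0.22 0.06 -0.05 0"
}}

```text
clock: 9.82
ee_pos: [0.5265, 0.001, 0.246]
ee_rot: [0.004, 1.553, -0.002]
wrist_force: [1.1, -0.2, 0.4]
grip_width: 0.0853
```

Emit:
{"fn": "drive_tool", "kwargs": {
  "increments": "1 -0.05 0 -0.02 0; 1 -0.05 0 -0.02 0; 1 -0.05 0 -0.02 0; 1 -0.05 0 -0.02 0; 1 -0.05 0 -0.02 0"
}}

```text
clock: 10.45
ee_pos: [0.5052, 0.0009, 0.2941]
ee_rot: [0.004, 1.556, -0.002]
wrist_force: [-0.2, 0.3, 0.3]
grip_width: 0.0853
```

Run:
```python
from h import *
go(0.5,0,0.3,90)
p,r,s=pose();im=eyes.get_image('wrist');np.savez('w7.npz',p=p,r=r);im=im[:,:,::-1];cv2.imwrite('pics/w7.png',im)
cv2.imwrite('pics/w7b.png',cv2.resize(np.clip(im[100:360].astype(float)*1.8,0,255).astype('uint8'),(800,325)))
```

```text
clock 10.45 tcp [0.5052 0.0009 0.2941] head 89.77 toolx [ 0.015  0.001 -1.   ] q6 -1.59 grip 0.0853 F [-0.2  0.3  0.3]
shift [-0.0059 -0.0009 -0.0052] turn -0.004 alt 3.138
```

View pics/w7.png

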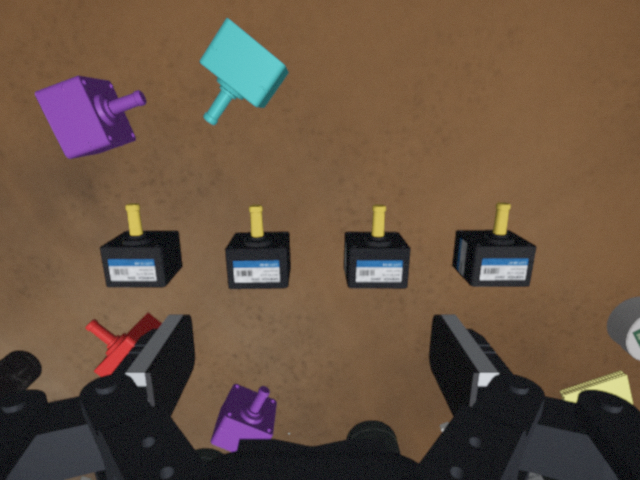

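The picture shows a straight, even row at columns 138, 258, 377 and 495, rows about 247–287. To check it numerically, I'll measure the white-and-blue top labels by mask.

Run:
```python
from h import *
w=np.load('w7.npz');P=(w['p'],w['r']);im=cv2.imread('pics/w7.png')
m=((im[:,:,0]>90)).astype('uint8');m[:250]=0;m[292:]=0
m=cv2.morphologyEx(m,cv2.MORPH_CLOSE,np.ones((5,5)))
c,_=cv2.findContours(m,0,2)
q=[]
for k in c:
    if cv2.contourArea(k)<400: continue
    pts=cast('wrist',k[:,0,:],0.06,P)[:,:2]
    r=cv2.minAreaRect((pts*1000).astype('float32'));q.append(r);print([np.round(v,1) for v in r], cv2.boundingRect(k))
q=sorted(q,key=lambda r:r[0][1]);print(np.diff([r[0][1] for r in q]).round(1),[round(r[0][0],1) for r in q])
# yellow tips in the scene camera are independent
im=eyes.get_image('scene');cv2.imwrite('pics/scene9.png',im[:,:,::-1])
```

```text
[array([576.1,  64.9]), array([45.9, 22.9]), np.float64(89.8)] (355, 260, 48, 23)
[array([575.6, -53.9]), array([46. , 22.9]), np.float64(89.8)] (233, 260, 48, 23)
[array([574.5, 185.7]), array([46. , 22.9]), np.float64(89.8)] (479, 258, 50, 23)
[array([ 573.6, -174.4]), array([45.9, 23.9]), np.float64(89.8)] (107, 258, 50, 24)
[120.5 118.8 120.8] [573.6, 575.6, 576.1, 574.5]
```

View pics/scene9.png

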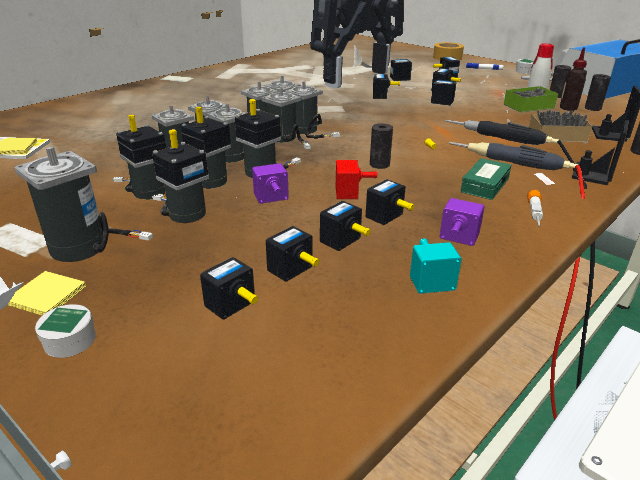

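Spacings are 120.5, 118.8 and 120.8 mm, everything lies within 2.5 mm across the row, and all four are parallel. The scene view agrees, and the ends are at the same pixels as at the start ((228,287) and (386,200)). Handing in.

```bash
python3 -c "
from rig import job
print(job.close_job())"
```

```text
the job is handed in; nothing more can be done
None
```

The row is done and the job is handed in; the arm's work took about 10.5 s of the 45 s allowed. I gripped each stray across its width and slid it along the bench. The forward one went to the left-middle place and the rear one to the right-middle place, then I released both and raised the arm clear.

- **Final position:** in the last wrist picture, the spacings along the row measure 120.5, 118.8 and 120.8 mm. All four lie within 2.5 mm across the row and show the same direction, so they are square with each other.
- **End gearheads:** they are at the same pixels in the scene camera as at the start, with no visible movement.
- **Disagreement in the first measurements:** hand-read corners from the scene and side cameras differed by up to about 14 mm. I used the closer wrist view instead.
- **Height while sliding:** I did not measure it separately. The hand stayed within 3 mm of the same height throughout both slides. During the first slide the force reading suggested the gripper was carrying that stray's weight, so it may have been a fraction of a millimetre off the bench.

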